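# Sort two indexing units into the gated lanes by plunger position

## Task

Sort the two blue indexing units by their plungers: the one whose white knob is pulled out goes into the red lane, the one whose knob is pushed in goes into the green lane. Set each down at the open mouth of its lane and slide it along, under the lips, until the yellow pawl has clicked in behind it, then let go. Handle them by the housing, leave the plungers as they are set, keep the units upright and do not disturb the wheel, the wrench or the can.

Things in the scene. Friction and masses are not known exactly. Their poses are not given: they have to be found in the camera images.
- unit_a: loose unit, 0.17 to 0.35 kg: dark steel flange 62 (x) x 52 (y) x 6 mm, on it, centred, a blue housing 46 (x) x 30 (y) mm up to 50 mm above the underside. Origin: centre of the flange's underside, z up. A steel plunger with an white knob (20 mm diameter, 16 mm long, axis at z = 28 mm) sticks out of the -x end, which starts within 45 degrees of facing the robot (lane -x alike).
- unit_b: second loose unit, like unit_a in all but its plunger's position. Grip either across the two long sides of the housing (30 mm apart, along the unit's y) with the fingertips about 20 mm above the underside, more than 15 mm, so that they clear the lane's lips.
- plunger_a (a joint): plunger of unit_a, along the unit's -x: 0 m = pushed right in (knob 4 mm off the housing), 0.036 m = pulled fully out (knob 40 mm off). Held by friction of about 2.5 N. Pulled-out ones start at 0.028 to 0.036, pushed-in ones at 0 to 0.004.
- plunger_b (a joint): plunger of unit_b, along the unit's -x: 0 m = pushed right in (knob 4 mm off the housing), 0.036 m = pulled fully out (knob 40 mm off). Held by friction of about 2.5 N. Pulled-out ones start at 0.028 to 0.036, pushed-in ones at 0 to 0.004.
- lane_red: fixed lane, red walls on an aluminium base 165 x 84 x 6 mm. Origin: centre of the base's underside; +x runs from the open mouth to the closed end, z up; floor at z = 6 mm. From x = -82 to -8 mm it is open-topped between guides 62 mm apart (tops z = 14); then it narrows to the cell, x 16.5 to 76.5 mm (end stop's face), walls 57 mm apart. The pawl is on the +y side, before the cell.
- lane_green: second fixed lane, green, of the same build and frame as lane_red. In both, lips run along both sides of the cell (undersides z = 15 mm, tops z = 19 mm, 39 mm slot between them) and overhang a unit's flange: a unit can only slide in from the mouth, its housing standing up through the slot.
- red_mouth (a point): point on the red lane's floor (lane x = -48, y = 0, z = 6 mm) where a unit can be set down from above, underside centre here, its x along the lane's x, its knob end trailing out of the mouth, short of the pawl. Slide it 93.5 mm from here along the lane's +x to red_home.
- red_home (a point): point on the red lane's floor (lane x = 45.5, y = 0, z = 6 mm): the place of a unit's underside centre when its flange rests on the end stop. The pawl has then sprung in behind the flange, and the unit can slip back by about 5 mm at most.
- green_mouth (a point): point on the green lane's floor (lane x = -48, y = 0, z = 6 mm) where a unit can be set down from above, underside centre here, its x along the lane's x, its knob end trailing out of the mouth, short of the pawl. Slide it 93.5 mm from here along the lane's +x to green_home.
- green_home (a point): point on the green lane's floor (lane x = 45.5, y = 0, z = 6 mm): the place of a unit's underside centre when its flange rests on the end stop. The pawl has then sprung in behind the flange, and the unit can slip back by about 5 mm at most.
- pawl_red (a joint): yellow one-way pawl of the red lane: arm 30 mm long, top at z = 14 mm, pivot at lane x = -17.5, y = 34 mm. 0 rad: it reaches into the lane (rest); pushed aside to 0.2 to 0.4 by a flange going in (about 5 N sideways on the unit); springs back to 0 once the flange is past, and locks against its return.
- pawl_green (a joint): yellow one-way pawl of the green lane: arm 30 mm long, top at z = 14 mm, pivot at lane x = -17.5, y = 34 mm. 0 rad: it reaches into the lane (rest); pushed aside to 0.2 to 0.4 by a flange going in (about 5 N sideways on the unit); springs back to 0 once the flange is past, and locks against its return.
- wheel: bystander: orange caster wheel lying flat, 90 mm diameter, 36 mm high; origin at the centre of its underside
- wrench: bystander: steel wrench 170 mm long lying flat, along its x; origin at its middle, underneath
- can: bystander: black can 56 mm diameter, 100 mm high, upright; origin at the centre of its underside
Things that resemble listed ones, but are neither listed nor needed, are in the scene too. Leave any purple or turquoise look-alike of the unit_a alone.

How it is judged:
By the outcome, as a careful person would: the job done as asked, in the order asked, and still so for the second after the job is handed in, with the robot touching nothing.
It also fails if it takes over 64 s, if anything falls off the work surface, if the arm or the gripper's body presses on something with over 40 N, if the wrist force passes 120 N, or if a joint passes its speed limit or range.

## Robot

A 6-joint arm with a two-finger parallel gripper is mounted at the origin on the work surface. World frame = base frame: x ahead of the robot, y to its left, z up, the work surface at z = 0. Lengths are in m, angles in rad, forces in N, time in s.
With the tool pointing down it reaches from about 0.3 to 0.875 m from the base axis. Payload 6.4 kg.
Tool frame: the origin (TCP) lies at the centre of the arm's flange, where the gripper is bolted on; the fingertips stand 173 mm ahead of it and the grasp point (between the pads) lies 155 mm ahead of it; z points along the fingers, y is the line along which they close (so a half turn about z gives the same grasp; the last joint's range is limited). The gripper opens to 85 mm and grips with 20 to 120 N. Pads are 22 mm wide; open, the fingers measure 114 mm over their backs; the gripper's body (76 mm by 85 mm) begins 54 mm behind the grasp point. The pads swing forward as they close: fully open they stand 13 mm farther back than shut.
Start: joints at [1.028, 0.181, 1.607, -0, 1.354, -0.206], TCP at [0.19, 0.543, 0.405] pointing down, gripper open.
Joint ranges: [-2.99, 2.99], [-0.89, 2.07], [0.3, 2.58], [-1.14, 4.28], [0, 2.63], [-3.12, 3.12]. Speed limits (rad/s): [2.57, 2.57, 3.01, 3.14, 3.14, 3.14].

## Interface

Orientations are given as a unit quaternion [w, x, y, z].
In Python, from bench import get_obs, camera, get_calibration, hand_in gives the robot as it stands. The module is installed in compiled form; this text tells all that it offers.
- The arm moves only by the tool drive_tool, never from a script. Its argument "increments" is a list of rows, each a list of 2 entries, a list of its own where there are three numbers: the shift along the tool's x, y, z normalised to -1 to 1, where 1 is 250 mm, then the turn about the tool's z normalised to -1 to 1, where 1 is 90 degrees. A call has exactly 8 rows; each row is the pose to reach, as a shift and turn from the pose commanded when the call began, along the tool's axes at that moment; what a row does not reach only later rows make up. A row lasts 1/8 s, in which the tool goes at most 62.5 mm and 10.7 degrees, less where a joint would pass 70% of its speed; a pose out of reach is approached as far as the arm can. A call with a number of a shift or a turn outside -1 to 1 is refused whole. A call with a gripper value outside its range is refused whole. "claw" is the closure, from 0 (fully open) to 1 (shut), set as the call begins (left out, the last holds). The fingers move at their own pace and stop on an object; the grip force is fixed at half the most. Time passes only in rows, so rows that repeat a pose let the fingers close, or fill a call up. It gives the time, the measured TCP pose, the force and the opening at its end, in the units of the state.
- get_obs(): the state, without advancing time (a new reading comes with each control period).
- camera(name): name is "scene" or "top" or "wrist"; returns the picture (400x640x3 uint8, blue, green, red); there is no depth.
- get_calibration(name): a dict with "K" (3x3 intrinsics, pixels), "origin" and "orientation" of the camera in the world. Camera axes: x right, y down, z forward; pixel columns grow to the right and rows downward; lengths in m; the calibration is good to about 2 mm. A picture is of the moment at which its call begins: read the wrist's pose just before it. get_calibration takes no time and is no camera call; for the wrist camera it gives the pose at the moment of the call.
- hand_in(): hands the job in, once; it reports no verdict.
The state is a dict: "time_s": time; "q": joint angles; "dq": joint speeds; "joint_efforts": joint torques, N m; "eef_pos": TCP position; "eef_rot": TCP orientation; "wrist_force": force on the tool from outside, world axes, zero at the start; "torque": the same for the moment, N m; "opening": opening from 0.0 (shut) to 1.0 (fully open).
Only numpy, scipy, OpenCV 4.12 (cv2) and the standard library are available. Lean on these libraries where they do the work, as an engineer would, in place of code of your own. Each camera call takes 0.05 s, during which the arm holds its last target. There are 200 camera calls.

## Working session

There is one attempt and no reset: what is moved stays moved. The work goes in short steps, Python scripts to look and compute and a tool call to move; the robot and the scene stay as the last step left them, time stands still between calls to the robot, and variables do not carry over. Pictures are saved under pics/ and viewed, on a budget of 10 in all, crops included, one or two more only if the job needs it, and the job is handed in when it is done.

Besides the shell and the picture viewer there is one more tool, called after ">>>" as name(argument=value, ...), one argument or row to a line, values as JSON. drive_tool: Moves the arm, as the interface text tells. Its arguments: {"type":"object","properties":{"increments":{"type":"array","items":{"type":"array"}},"claw":{"type":"number"}},"required":["increments"]}

```bash
mkdir -p pics
python3 - <<'E'
from bench import *
import cv2,numpy as np
s=get_obs();print(s['eef_pos'],s['eef_rot'],s['time_s'],s['opening'])
for n in['scene','top']:
    im=camera(n);cv2.imwrite(f'pics/{n}0.png',im);c=get_calibration(n);print(n,c)
print(get_calibration('wrist'))
E
```

```text
[0.18984311 0.5424692  0.40376945] [-3.23707642e-04  1.67581557e-01  9.85857808e-01 -8.36572211e-04] 0.0 0.999189300256021
scene {'K': array([[396.60857155,   0.        , 320.97165787],
       [  0.        , 396.60857155, 199.59412169],
       [  0.        ,   0.        ,   1.        ]]), 'origin': array([1.42114035, 0.15313906, 0.67262837]), 'orientation': array([-0.30627842,  0.59615476,  0.66542104, -0.32864551])}
top {'K': array([[392.50198029,   0.        , 321.38962978],
       [  0.        , 392.50198029, 199.2862193 ],
       [  0.        ,   0.        ,   1.        ]]), 'origin': array([0.42730869, 0.08766913, 1.05598367]), 'orientation': array([ 0.05119557, -0.70150515,  0.70845199, -0.05801141])}
{'K': array([[330.06471851,   0.        , 317.87558889],
       [  0.        , 330.06471851, 201.79724424],
       [  0.        ,   0.        ,   1.        ]]), 'origin': array([0.11986591, 0.56709526, 0.37275308]), 'orientation': array([0.12003939, 0.80651325, 0.57270592, 0.08446808])}
```

View pics/top0.png

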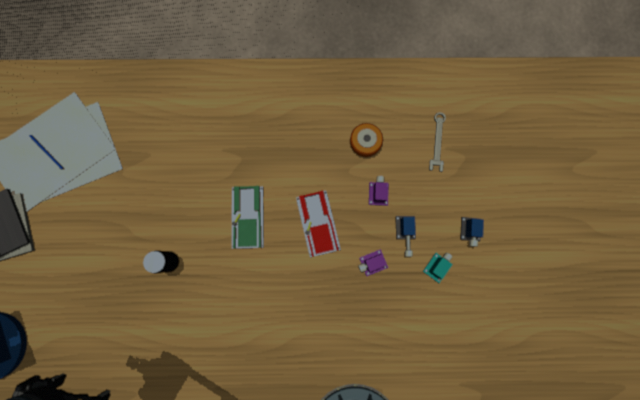

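View pics/scene0.png

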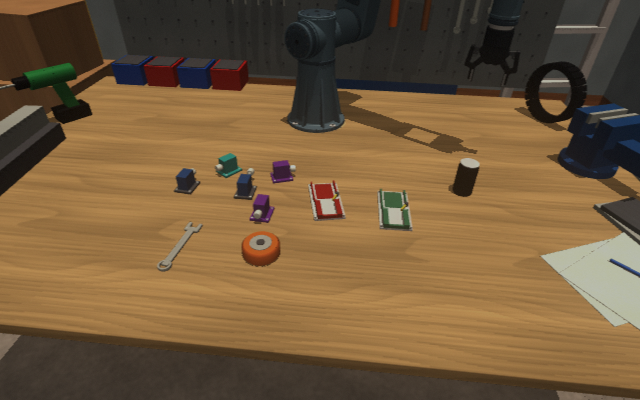

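Top view: the blue candidates are at (405,228), whose knob is far out at (408,253), and (472,229), whose knob is close in at (474,243). The purple units at (379,193) and (373,263) and the turquoise one at (438,267) are look-alikes. The lanes are red (318,223) and green (247,217). I'll confirm with one enlarged crop.

Run:
```python
import cv2
im=cv2.imread('pics/top0.png')[170:290,225:495]
cv2.imwrite('pics/crop1.png',cv2.resize(im,(795,354),interpolation=cv2.INTER_CUBIC)*1)
```

```text
(no output)
```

View pics/crop1.png

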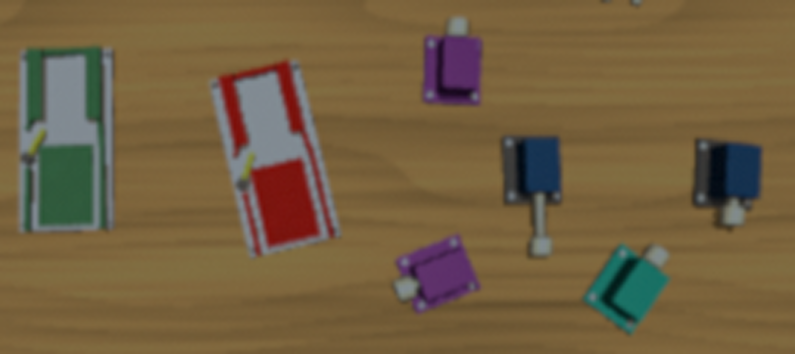

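```bash
cat > h.py <<'E'
import numpy as np,cv2
from bench import *
from scipy.spatial.transform import Rotation as R
def rot(q): return R.from_quat(q,scalar_first=True).as_matrix()
def ground(c,uv,z):
    uv=np.atleast_2d(np.array(uv,float));d=np.c_[uv,np.ones(len(uv))]@np.linalg.inv(c['K']).T@rot(c['orientation']).T
    o=np.array(c['origin']);return (o+d*((z-o[2])/d[:,2])[:,None])[:,:2]
def project(c,P):
    p=(np.atleast_2d(P)-np.array(c['origin']))@rot(c['orientation'])
    p=p@np.array(c['K']).T;return p[:,:2]/p[:,2:]
def step(dst,yaw=None):
    """dst TCP world xyz; yaw = wanted unit heading along tool x (mod pi) ; prints normalised shift/turn (tool down)"""
    s=get_obs();M=rot(s['eef_rot']);d=M.T@(np.array(dst)-s['eef_pos']);t=0
    if yaw is not None:
        h=M.T@np.array([np.cos(yaw),np.sin(yaw),0]);t=np.degrees(np.arctan2(h[1],h[0]));t=(t+90)%180-90
    print('shift',np.round(d/.25,4),'turn',round(t/90,4),'deg',round(t,1))
E
python3 - <<'E'
from h import *
c=get_calibration('top')
f=lambda l:np.array(l)/np.array([2.944,2.95])+[225,170]
for n,l,z in [('pull',[(533,169),(510,140),(510,200),(557,197)],.006),('push',[(727,173),(702,145),(701,200),(750,205)],.006),('red',[(212,80),(298,60),(253,255),(338,235)],.006),('green',[(20,50),(113,48),(22,232),(110,230)],.006)]:
    p=ground(c,f(l),z);print(n,p.round(3).tolist(),p.mean(0).round(3))
s=get_obs();w=get_calibration('wrist');M=rot(s['eef_rot'])
print(M.round(3),(M.T@(w['origin']-s['eef_pos'])).round(4),(M.T@rot(w['orientation'])).round(3))
E
```

```text
pull [[0.513, -0.15], [0.539, -0.13], [0.485, -0.128], [0.487, -0.17]] [ 0.506 -0.144]
push [[0.507, -0.327], [0.533, -0.306], [0.483, -0.301], [0.478, -0.346]] [ 0.5  -0.32]
red [[0.597, 0.143], [0.615, 0.063], [0.438, 0.106], [0.455, 0.029]] [0.526 0.085]
green [[0.627, 0.32], [0.628, 0.234], [0.461, 0.314], [0.462, 0.235]] [0.544 0.275]
[[-0.944  0.33  -0.001]
 [ 0.33   0.944 -0.001]
 [ 0.    -0.002 -1.   ]] [0.0742 0.0001 0.0312] [[ 0.001 -0.957 -0.291]
 [ 1.     0.001  0.   ]
 [-0.    -0.291  0.957]]
```

>>> drive_tool(
  increments=[
    [[-0.2,-0.12,0],-0.1],
    [[-0.4,-0.24,0],-0.2],
    [[-0.6,-0.36,0],-0.214],
    [[-0.8,-0.48,0],-0.214],
    [[-0.9,-0.54,0],-0.214],
    [[-0.9,-0.54,0],-0.214],
    [[-0.9,-0.54,0],-0.214],
    [[-0.9,-0.54,0],-0.214],
  ],
)

```text
time_s: 1.1
eef_pos: [0.357, 0.3417, 0.4045]
eef_rot: [-0.0, -0.0, 1.0, 0.0]
wrist_force: [-0.0, 0.9, -0.9]
opening: 1.0
```

```bash
python3 -c "
from h import *
step([.49,.18,.40],np.pi);print(get_obs()['eef_pos'],get_obs()['wrist_force'])"
```

```text
shift [-0.5314 -0.6474  0.0179] turn 0.0006 deg 0.1
[0.35700256 0.34173936 0.40454457] [-0.04747084  0.86090715 -0.94222292]
```

>>> drive_tool(
  increments=[
    [[-0.17,-0.2,0],0],
    [[-0.34,-0.4,0],0],
    [[-0.5,-0.6,0],0],
    [[-0.53,-0.645,0],0],
    [[-0.53,-0.645,0],0],
    [[-0.53,-0.645,0],0],
    [[-0.53,-0.645,0],0],
    [[-0.53,-0.645,0],0],
  ],
)

```text
time_s: 2.1
eef_pos: [0.4896, 0.1806, 0.4048]
eef_rot: [0.0, -0.001, 1.0, 0.0]
wrist_force: [-0.3, -0.5, -0.1]
opening: 1.0
```

```bash
cat >> h.py <<'E'
def rect(im,c,x0,y0,w,h,z,s):
    """ortho view, image up = +x, left = +y; x0,y0 = world centre; w along y, h along x (m); s px/m"""
    W,H=int(w*s),int(h*s);q=np.array([[0,0],[W,0],[W,H],[0,H]],np.float32)
    P=np.array([[x0+h/2-v/s,y0+w/2-u/s,z] for u,v in q])
    return cv2.warpPerspective(im,cv2.getPerspectiveTransform(q,project(c,P).astype(np.float32)),(W,H),flags=cv2.INTER_CUBIC|cv2.WARP_INVERSE_MAP)
E
python3 - <<'E'
from h import *
c=get_calibration('wrist');im=camera('wrist');cv2.imwrite('pics/w1.png',im);import pickle;pickle.dump(c,open('w1.pkl','wb'))
a=rect(im,c,.53,.085,.16,.23,.014,2500);b=rect(im,c,.545,.275,.16,.23,.014,2500)
cv2.imwrite('pics/w1r.png',np.clip(np.hstack([b,a])*1.6,0,255).astype(np.uint8))
print(get_obs()['eef_pos'])
E
```

```text
[0.48970078 0.18038044 0.40478734]
```

View pics/w1r.png

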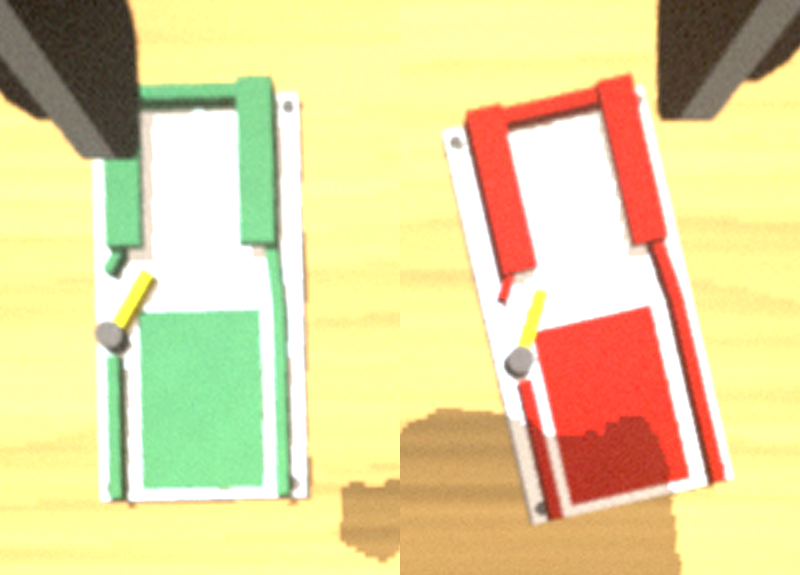

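Rectified view. Green lane (left half): base corners at (101,501), (306,497) and (299,93), with the mouth at the bottom. Red lane (right half): corners at (444,131), (533,524), (733,480) and (643,85). Both pawls are on the left (+y) side, so I'll fit both poses.

```bash
cat >> h.py <<'E'
from scipy.optimize import least_squares
def fit(c,x0,y0,w,h,z,s,px,loc,g):
    """px: rect pixels; loc: local points (mm); returns x,y,yaw"""
    P=np.array([[x0+h/2-v/s,y0+w/2-u/s,z] for u,v in px]);uv=project(c,P);L=np.array(loc)/1e3
    def tw(p):
        C,S=np.cos(p[2]),np.sin(p[2]);return np.c_[p[0]+C*L[:,0]-S*L[:,1],p[1]+S*L[:,0]+C*L[:,1],L[:,2]]
    r=least_squares(lambda p:(project(c,tw(p))-uv).ravel(),g)
    print(r.x.round(4),'yaw deg',np.degrees(r.x[2]).round(2),'res px',r.fun.round(1));return r.x
E
python3 - <<'E'
from h import *
import pickle;c=pickle.load(open('w1.pkl','rb'))
B=lambda x,y:(x*82.5,y*42,6)
for n,a,px,loc in [('green',(.545,.275),[(101,501),(306,497),(299,93),(121,501),(278,496)],[B(-1,1),B(-1,-1),B(1,-1),(-82,31,14),(-82,-31,14)]),
 ('red',(.53,.085),[(44,131),(133,524),(333,480),(243,85),(162,517),(309,484)],[B(1,1),B(-1,1),B(-1,-1),B(1,-1),(-82,31,14),(-82,-31,14)])]:
    p=fit(c,*a,.16,.23,.014,2500,px,loc,[*a,0]);C,S=np.cos(p[2]),np.sin(p[2])
    for m in(-48,45.5):print(n,m,(p[:2]+m/1e3*np.array([C,S])).round(4))
E
```

```text
[0.5433 0.2771 0.0211] yaw deg 1.21 res px [-0.1 -0.6 -0.3 -0.4  0.2 -0.5 -0.3  1.   0.5  0.4]
green -48 [0.4953 0.2761]
green 45.5 [0.5888 0.2781]
[0.5252 0.088  0.2198] yaw deg 12.59 res px [ 0.3 -0.   0.7 -0.3  0.5 -0.  -0.3 -0.4  0.2  0.2 -1.4  0.5]
red -48 [0.4783 0.0775]
red 45.5 [0.5696 0.0979]
```

>>> drive_tool(
  increments=[
    [[0,-0.25,0],0],
    [[0,-0.5,0],0],
    [[0,-0.75,0],0],
    [[0,-1,0],0],
    [[0,-1,0],0],
    [[0,-1,0],0],
    [[0,-1,0],0],
    [[0,-1,0],0],
  ],
)

```text
time_s: 3.15
eef_pos: [0.4901, -0.069, 0.4047]
eef_rot: [-0.0, -0.001, 1.0, 0.0]
wrist_force: [-0.7, 1.1, -0.1]
opening: 1.0
```

>>> drive_tool(
  increments=[
    [[0,-0.22,0],0],
    [[0,-0.44,0],0],
    [[0,-0.66,0],0],
    [[0,-0.66,0],0],
    [[0,-0.66,0],0],
    [[0,-0.66,0],0],
    [[0,-0.66,0],0],
    [[0,-0.66,0],0],
  ],
)

```text
time_s: 4.15
eef_pos: [0.49, -0.2346, 0.4049]
eef_rot: [0.0, -0.0, 1.0, -0.0]
wrist_force: [0.9, 0.4, -0.3]
opening: 0.998
```

Run:
```python
from h import *
c=get_calibration('wrist');im=camera('wrist');cv2.imwrite('pics/w2.png',im);import pickle;pickle.dump(c,open('w2.pkl','wb'))
a=rect(im,c,.495,-.146,.11,.14,.006,3600);b=rect(im,c,.495,-.322,.11,.14,.006,3600)
cv2.imwrite('pics/w2r.png',np.clip(np.hstack([a,b])*1.6,0,255).astype(np.uint8))
print(get_obs()['eef_pos'],a.shape)
```

```text
[ 0.4900078  -0.23480386  0.40482768] (504, 396, 3)
```

View pics/w2r.png

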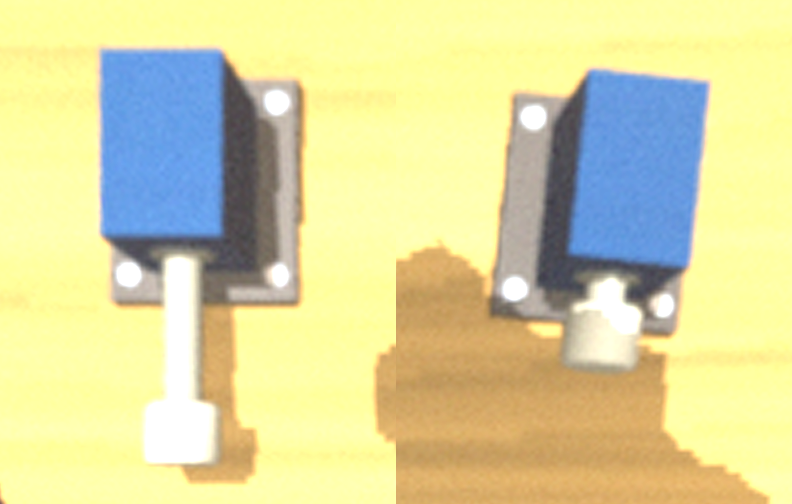

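Left (pulled out): top corners at (102,50), (219,50), (104,237) and (221,237), with the knob far off at (180,433). Right (pushed in): top corners at (594,70), (708,84), (571,256) and (688,269), with the knob close to the housing at (602,335). This confirms which unit is which.

Run:
```python
from h import *
import pickle;c=pickle.load(open('w2.pkl','rb'))
T=lambda x,y:(x*23,y*15,50);F=lambda x,y:(x*31,y*26,6)
p=fit(c,.495,-.146,.11,.14,.006,3600,[(102,50),(219,50),(104,237),(221,237),(114,301),(299,301),(299,82)],[T(1,1),T(1,-1),T(-1,1),T(-1,-1),F(-1,1),F(-1,-1),F(1,-1)],[.5,-.146,0])
q=fit(c,.495,-.322,.11,.14,.006,3600,[(198,70),(312,84),(175,256),(292,269),(119,94),(100,315),(278,333)],[T(1,1),T(1,-1),T(-1,1),T(-1,-1),F(1,1),F(-1,1),F(-1,-1)],[.5,-.322,0])
step([*p[:2],.26],p[2]);step([*q[:2],.26],q[2])
```

```text
[ 0.5121 -0.1479  0.004 ] yaw deg 0.23 res px [ 0.3  0.1 -1.   0.2  0.7 -0.2 -0.7 -0.1  0.6 -0.4  0.1 -0.2  0.2  0.8]
[ 0.5057 -0.3228 -0.1076] yaw deg -6.17 res px [ 1.1  0.1 -0.7  0.3  0.5 -0.1 -0.7 -0.2 -0.2  0.3  1.   0.1 -1.  -0.4]
shift [-0.0882  0.3477  0.5793] turn -0.0023 deg -0.2
shift [-0.0625 -0.352   0.5794] turn 0.0687 deg 6.2
```

>>> drive_tool(
  increments=[
    [[-0.05,0.2,0],0],
    [[-0.088,0.348,0],0],
    [[-0.088,0.348,0.1],0],
    [[-0.088,0.348,0.3],0],
    [[-0.088,0.348,0.5],0],
    [[-0.088,0.348,0.65],0],
    [[-0.088,0.348,0.65],0],
    [[-0.088,0.348,0.65],0],
  ],
)

```text
time_s: 5.2
eef_pos: [0.5127, -0.1487, 0.2437]
eef_rot: [0.001, 0.0, 1.0, -0.001]
wrist_force: [0.7, -1.2, 0.1]
opening: 1.001
```

Run:
```python
from h import *
step([.5121,-.1479,.193],.004)
c=get_calibration('wrist');im=camera('wrist')
T=lambda x,y:(x*23,y*15,50)
C,S=np.cos(.004),np.sin(.004)
for pts in ([(23,15,50),(23,-15,50),(-23,-15,50),(-23,15,50)],[(31,26,6),(31,-26,6),(-31,-26,6),(-31,26,6)]):
    P=np.array([[.5121+(C*x-S*y)/1e3,-.1479+(S*x+C*y)/1e3,z/1e3] for x,y,z in pts])
    cv2.polylines(im,[project(c,P).round().astype(int)],True,(0,0,255),1)
cv2.imwrite('pics/w3.png',np.clip(im*1.4,0,255).astype(np.uint8))
```

```text
shift [0.0027 0.0035 0.2028] turn -0.0029 deg -0.3
```

View pics/w3.png

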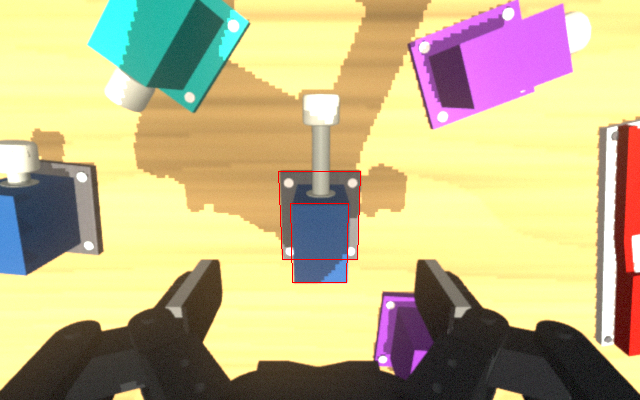

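The outline fits the pulled-out unit, and the path down is clear, with a purple unit beyond it at (400,330). I'll descend and grip.

>>> drive_tool(
  increments=[
    [[0.002,0.003,0.06],0],
    [[0.002,0.003,0.12],0],
    [[0.002,0.003,0.18],0],
    [[0.002,0.003,0.203],0],
    [[0.002,0.003,0.203],0],
    [[0.002,0.003,0.203],0],
    [[0.002,0.003,0.203],0],
    [[0.002,0.003,0.203],0],
  ],
)

```text
time_s: 6.25
eef_pos: [0.5116, -0.1477, 0.1918]
eef_rot: [0.0, 0.0, 1.0, -0.0]
wrist_force: [-0.8, 0.5, 0.4]
opening: 0.998
```

>>> drive_tool(
  increments=[
    [[0,0,0],0],
    [[0,0,0],0],
    [[0,0,0],0],
    [[0,0,0],0],
    [[0,0,0],0],
    [[0,0,0],0],
    [[0,0,0],0],
    [[0,0,0],0],
  ],
  claw=1,
)

```text
time_s: 7.25
eef_pos: [0.5116, -0.1477, 0.1916]
eef_rot: [0.0, 0.0, 1.0, -0.0]
wrist_force: [0.8, 0.4, 2.6]
opening: 0.341
```

>>> drive_tool(
  increments=[
    [[0,0,-0.04],0],
    [[0,0,-0.12],0],
    [[0,0,-0.22],0],
    [[0,0,-0.3],0],
    [[0,0,-0.3],-0.04],
    [[0,0,-0.3],-0.1],
    [[0,0,-0.3],-0.137],
    [[0,0,-0.3],-0.137],
  ],
)

```text
time_s: 8.25
eef_pos: [0.511, -0.1475, 0.2662]
eef_rot: [-0.001, -0.107, 0.994, 0.0]
wrist_force: [-0.2, 0.2, -3.6]
opening: 0.341
```

```bash
python3 -c "
from h import *
step([.4783-.0005,.0775,.25],.2198);print(get_obs()['opening'],get_obs()['wrist_force'])"
```

```text
shift [-0.0613  0.9077  0.0654] turn -0.0037 deg -0.3
0.3408528834484915 [-0.16325606  0.18302732 -3.58459118]
```

>>> drive_tool(
  increments=[
    [[-0.006,0.1,0],0],
    [[-0.015,0.25,0],0],
    [[-0.03,0.45,0],0],
    [[-0.045,0.65,0],-0.004],
    [[-0.055,0.82,0],-0.004],
    [[-0.061,0.905,0],-0.004],
    [[-0.061,0.908,0],-0.004],
    [[-0.061,0.908,0],-0.004],
  ],
)

```text
time_s: 9.25
eef_pos: [0.4781, 0.077, 0.2665]
eef_rot: [-0.0, -0.11, 0.994, -0.0]
wrist_force: [0.1, 0.2, -4.4]
opening: 0.342
```

Run:
```python
from h import *
s=get_obs();step([.4783,.0775,.199],.2198)
c=get_calibration('wrist');im=camera('wrist');p=np.array([.5252,.088,.2198])
C,S=np.cos(p[2]),np.sin(p[2])
def dr(pts,o,col):
    P=np.array([[o[0]+(C*x-S*y)/1e3,o[1]+(S*x+C*y)/1e3,o[2]+z/1e3] for x,y,z in pts])
    cv2.polylines(im,[project(c,P).round().astype(int)],True,col,1)
b=lambda a,b_,z:[(a,b_,z),(a,-b_,z),(-a,-b_,z),(-a,b_,z)]
dr(b(82.5,42,6),[*p[:2],0],(255,0,0));dr([(-82,31,14),(-8,31,14),(-8,-31,14),(-82,-31,14)],[*p[:2],0],(255,0,255))
o=[*s['eef_pos'][:2],s['eef_pos'][2]-.1917]
dr(b(23,15,50),o,(0,0,255));dr(b(31,26,6),o,(0,255,0))
cv2.imwrite('pics/w4.png',np.clip(im*1.3,0,255).astype(np.uint8))
```

```text
shift [-0.0013  0.002   0.2699] turn 0.0004 deg 0.0
```

View pics/w4.png

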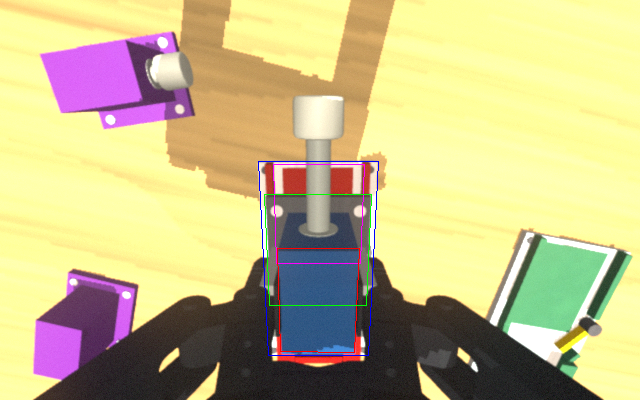

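>>> drive_tool(
  increments=[
    [[0,0.002,0.06],0],
    [[-0.001,0.002,0.13],0],
    [[-0.001,0.002,0.2],0],
    [[-0.001,0.002,0.25],0],
    [[-0.001,0.002,0.262],0],
    [[-0.001,0.002,0.269],0],
    [[-0.001,0.002,0.273],0],
    [[-0.001,0.002,0.273],0],
  ],
)

```text
time_s: 10.3
eef_pos: [0.4784, 0.078, 0.1986]
eef_rot: [0.0, -0.11, 0.994, -0.0]
wrist_force: [0.1, 0.3, -3.6]
opening: 0.343
```

```bash
python3 -c "
from h import *
step([.5696,.0979,.198],.2198);print(get_obs()['eef_pos'],get_obs()['wrist_force'])"
```

```text
shift [-0.3736 -0.0021  0.0027] turn 0.0007 deg 0.1
[0.47836292 0.07795718 0.19859118] [ 0.13012731  0.33580928 -3.63401035]
```

>>> drive_tool(
  increments=[
    [[0,0,0.003],0],
    [[0,-0.002,0.005],0],
    [[0,-0.002,0.005],0],
    [[-0.03,-0.002,0.005],0],
    [[-0.07,-0.002,0.005],0],
    [[-0.11,-0.002,0.005],0],
    [[-0.14,-0.002,0.005],0],
    [[-0.14,-0.002,0.005],0],
  ],
)

```text
time_s: 11.3
eef_pos: [0.5134, 0.0843, 0.1977]
eef_rot: [0.001, -0.11, 0.994, -0.001]
wrist_force: [-0.3, -5.2, 1.6]
opening: 0.345
```

>>> drive_tool(
  increments=[
    [[-0.03,0,0],0],
    [[-0.06,0,0],0],
    [[-0.09,0,0],0],
    [[-0.12,0,0],0],
    [[-0.15,0,0],0],
    [[-0.18,0,0],0],
    [[-0.2,0,0],0],
    [[-0.2,0,0],0],
  ],
)

```text
time_s: 12.3
eef_pos: [0.5618, 0.0952, 0.1977]
eef_rot: [0.0, -0.111, 0.994, -0.001]
wrist_force: [-1.3, -4.7, 4.3]
opening: 0.342
```

```bash
python3 -c "
from h import *
step([.5696,.0979,.198],.2198);print(get_obs()['eef_pos'],get_obs()['wrist_force'])"
```

```text
shift [-0.033   0.0038 -0.0013] turn 0.0011 deg 0.1
[0.56175796 0.09517042 0.19766488] [-1.33482381 -4.6550133   4.25952589]
```

>>> drive_tool(
  increments=[
    [[-0.008,0,0],0],
    [[-0.016,0.001,0],0],
    [[-0.024,0.001,0],0],
    [[-0.032,0.001,0],0],
    [[-0.036,0.001,0],0],
    [[-0.04,0.001,0],0],
    [[-0.04,0.001,0],0],
    [[-0.04,0.001,0],0],
  ],
)

```text
time_s: 13.3
eef_pos: [0.5696, 0.0979, 0.1977]
eef_rot: [-0.003, -0.111, 0.994, -0.001]
wrist_force: [-13.6, -5.1, 16.0]
opening: 0.344
```

>>> drive_tool(
  increments=[
    [[0.006,0,-0.002],0],
    [[0.006,0,-0.002],0],
    [[0.006,0,-0.002],0],
    [[0.006,0,-0.002],0],
    [[0.006,0,-0.002],0],
    [[0.006,0,-0.002],0],
    [[0.006,0,-0.002],0],
    [[0.006,0,-0.002],0],
  ],
)

```text
time_s: 14.3
eef_pos: [0.569, 0.0977, 0.1977]
eef_rot: [-0.001, -0.11, 0.994, -0.0]
wrist_force: [-6.4, -2.8, 7.6]
opening: 0.343
```

>>> drive_tool(
  increments=[
    [[0,0,0],0],
    [[0,0,0],0],
    [[0,0,0],0],
    [[0,0,0],0],
    [[0,0,-0.04],0],
    [[0,0,-0.15],0],
    [[0,0,-0.35],0],
    [[0,0,-0.5],0],
  ],
  claw=0,
)

```text
time_s: 15.3
eef_pos: [0.5697, 0.0982, 0.3253]
eef_rot: [0.001, -0.11, 0.994, -0.0]
wrist_force: [0.4, -1.0, 0.4]
opening: 1.0
```

Run:
```python
from h import *
print(get_obs()['eef_pos'])
c=get_calibration('wrist');im=camera('wrist')
a=rect(im,c,.53,.085,.14,.22,.014,2600)
cv2.imwrite('pics/w5.png',np.clip(np.hstack([cv2.resize(a,None,fx=1,fy=1)])*1.5,0,255).astype(np.uint8))
step([.5057,-.3228,.32],-.1076)
```

```text
[0.56969235 0.09820192 0.32525576]
shift [ 0.6259 -1.5857  0.0406] turn 0.2093 deg 18.8
```

View pics/w5.png

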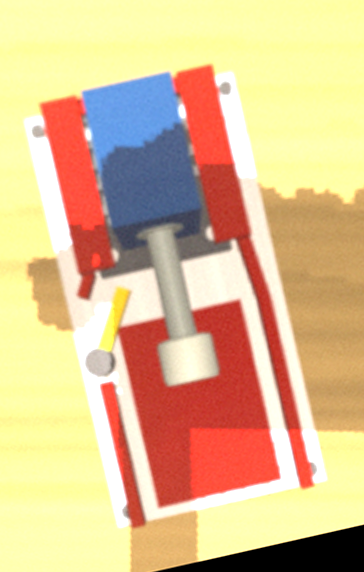

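The pawl (tip at (122,290)) is back at its rest angle behind the flange edge (y≈275), and the plunger is still out. Next is the second unit.

>>> drive_tool(
  increments=[
    [[0.07,-0.18,0.02],0.03],
    [[0.14,-0.36,0.04],0.06],
    [[0.21,-0.54,0.04],0.1],
    [[0.28,-0.72,0.04],0.14],
    [[0.35,-0.9,0.04],0.18],
    [[0.38,-0.98,0.04],0.209],
    [[0.39,-1,0.04],0.209],
    [[0.39,-1,0.04],0.209],
  ],
)

```text
time_s: 16.35
eef_pos: [0.5291, -0.1664, 0.3124]
eef_rot: [-0.0, 0.053, 0.999, 0.0]
wrist_force: [0.9, 0.9, -1.1]
opening: 0.997
```

```bash
python3 -c "
from h import *
step([.5057,-.3228,.235],-.1076)"
```

```text
shift [ 0.0266 -0.6323  0.3093] turn 0.0007 deg 0.1
```

>>> drive_tool(
  increments=[
    [[0.008,-0.18,0],0],
    [[0.016,-0.36,0],0],
    [[0.024,-0.54,0],0],
    [[0.027,-0.632,0.05],0],
    [[0.027,-0.632,0.15],0],
    [[0.027,-0.632,0.25],0],
    [[0.027,-0.632,0.309],0],
    [[0.027,-0.632,0.309],0],
  ],
)

```text
time_s: 17.35
eef_pos: [0.5053, -0.3221, 0.2335]
eef_rot: [-0.001, 0.053, 0.999, 0.001]
wrist_force: [-1.4, 0.3, 0.0]
opening: 0.998
```

```bash
cat >> h.py <<'E'
def outl(im,c,p,z0,pts,col):
    C,S=np.cos(p[2]),np.sin(p[2])
    P=np.array([[p[0]+(C*x-S*y)/1e3,p[1]+(S*x+C*y)/1e3,z0+z/1e3] for x,y,z in pts])
    cv2.polylines(im,[project(c,P).round().astype(int)],True,col,1)
box=lambda a,b,z:[(a,b,z),(a,-b,z),(-a,-b,z),(-a,b,z)]
E
python3 - <<'E'
from h import *
p=[.5057,-.3228,-.1076]
step([*p[:2],.193],p[2])
c=get_calibration('wrist');im=camera('wrist')
outl(im,c,p,0,box(23,15,50),(0,0,255));outl(im,c,p,0,box(31,26,6),(0,255,0))
cv2.imwrite('pics/w6.png',np.clip(im*1.3,0,255).astype(np.uint8))
E
```

```text
shift [-0.0022 -0.0029  0.1622] turn 0.0009 deg 0.1
```

View pics/w6.png

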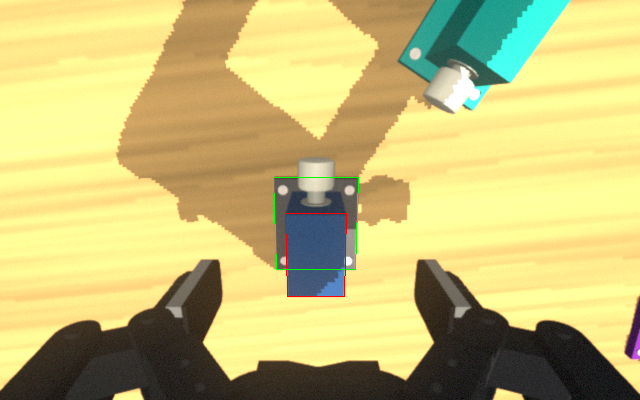

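The outlines match the pushed-in unit, with its knob at (317,172). I'll descend and grip.

>>> drive_tool(
  increments=[
    [[0,0,0.05],0],
    [[-0.001,-0.002,0.1],0],
    [[-0.001,-0.002,0.15],0],
    [[-0.001,-0.002,0.164],0],
    [[-0.001,-0.002,0.164],0],
    [[-0.001,-0.002,0.164],0],
    [[-0.001,-0.002,0.164],0],
    [[-0.001,-0.002,0.164],0],
  ],
)

```text
time_s: 18.4
eef_pos: [0.5057, -0.3241, 0.1945]
eef_rot: [0.0, 0.054, 0.999, -0.0]
wrist_force: [0.2, -0.1, -0.7]
opening: 1.002
```

>>> drive_tool(
  increments=[
    [[0,0,0],0],
    [[0,0,0],0],
    [[0,0,0],0],
    [[0,0,0],0],
    [[0,0,0],0],
    [[0,0,0],0],
    [[0,0,0],0],
    [[0,0,0],0],
  ],
  claw=1,
)

```text
time_s: 19.4
eef_pos: [0.5057, -0.3241, 0.1944]
eef_rot: [0.0, 0.054, 0.999, -0.0]
wrist_force: [1.3, 0.4, 2.1]
opening: 0.337
```

>>> drive_tool(
  increments=[
    [[0,0,-0.04],0],
    [[0,0,-0.12],0],
    [[0,0,-0.22],0],
    [[0,0,-0.32],0],
    [[0,0,-0.4],-0.03],
    [[0,0,-0.44],-0.06],
    [[0,0,-0.44],-0.082],
    [[0,0,-0.44],-0.082],
  ],
)

```text
time_s: 20.4
eef_pos: [0.5054, -0.3238, 0.3041]
eef_rot: [-0.0, -0.011, 1.0, 0.0]
wrist_force: [-0.3, -0.8, -2.0]
opening: 0.338
```

```bash
python3 -c "
from h import *
step([.4953,.2761,.27],.0211)"
```

```text
shift [-0.0107  2.3998  0.1374] turn 0.0001 deg 0.0
```

>>> drive_tool(
  increments=[
    [[0,0.08,0],0],
    [[0,0.22,0],0],
    [[0,0.42,0],0],
    [[0,0.62,0],0],
    [[0,0.82,0],0],
    [[0,1,0],0],
    [[0,1,0],0],
    [[0,1,0],0],
  ],
)

```text
time_s: 21.4
eef_pos: [0.5, -0.0735, 0.304]
eef_rot: [-0.0, -0.011, 1.0, -0.0]
wrist_force: [-0.6, 0.2, -3.0]
opening: 0.341
```

>>> drive_tool(
  increments=[
    [[0,0.08,0],0],
    [[0,0.22,0],0],
    [[0,0.42,0],0],
    [[0,0.62,0],0],
    [[0,0.82,0],0],
    [[0,1,0],0],
    [[0,1,0],0],
    [[0,1,0],0],
  ],
)

```text
time_s: 22.4
eef_pos: [0.4952, 0.175, 0.3039]
eef_rot: [-0.0, -0.01, 1.0, -0.0]
wrist_force: [-0.1, -0.2, -2.4]
opening: 0.34
```

```bash
python3 -c "
from h import *
step([.4953,.2761,.27],.0211)"
```

```text
shift [-0.0088  0.4043  0.1355] turn -0.0003 deg -0.0
```

>>> drive_tool(
  increments=[
    [[0,0.08,0],0],
    [[-0.004,0.2,0],0],
    [[-0.008,0.34,0],0],
    [[-0.009,0.404,0.04],0],
    [[-0.009,0.404,0.1],0],
    [[-0.009,0.404,0.136],0],
    [[-0.009,0.404,0.136],0],
    [[-0.009,0.404,0.136],0],
  ],
)

```text
time_s: 23.4
eef_pos: [0.4953, 0.2763, 0.2704]
eef_rot: [0.0, -0.01, 1.0, -0.0]
wrist_force: [-0.2, -0.6, -2.2]
opening: 0.341
```

Run:
```python
from h import *
s=get_obs();step([.4953,.2761,.2004],.0211)
c=get_calibration('wrist');im=camera('wrist');p=[.5433,.2771,.0211]
outl(im,c,p,0,box(82.5,42,6),(255,0,0));outl(im,c,p,0,[(-82,31,14),(-8,31,14),(-8,-31,14),(-82,-31,14)],(255,0,255))
o=[*s['eef_pos'][:2],.0211];z=s['eef_pos'][2]-.1944
outl(im,c,o,z,box(23,15,50),(0,0,255));outl(im,c,o,z,box(31,26,6),(0,255,0))
cv2.imwrite('pics/w7.png',np.clip(im*1.3,0,255).astype(np.uint8))
```

```text
shift [ 2.000e-04 -9.000e-04  2.798e-01] turn -0.0004 deg -0.0
```

View pics/w7.png

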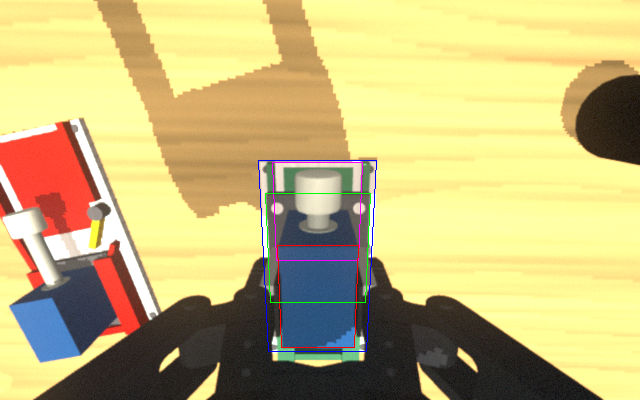

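The unit sits over the green mouth and the outlines line up. I'll lower it.

>>> drive_tool(
  increments=[
    [[0,0,0.06],0],
    [[0,-0.001,0.13],0],
    [[0,-0.001,0.2],0],
    [[0,-0.001,0.25],0],
    [[0,-0.001,0.27],0],
    [[0,-0.001,0.278],0],
    [[0,-0.001,0.282],0],
    [[0,-0.001,0.282],0],
  ],
)

```text
time_s: 24.45
eef_pos: [0.4953, 0.2768, 0.2004]
eef_rot: [0.001, -0.011, 1.0, 0.0]
wrist_force: [-0.6, -1.1, 0.3]
opening: 0.338
```

>>> drive_tool(
  increments=[
    [[-0.03,-0.001,0],0],
    [[-0.06,-0.001,0],0],
    [[-0.1,-0.001,0],0],
    [[-0.14,-0.001,0],0],
    [[-0.17,-0.001,0],0],
    [[-0.2,-0.001,0],0],
    [[-0.23,-0.001,0],0],
    [[-0.23,-0.001,0],0],
  ],
)

```text
time_s: 25.45
eef_pos: [0.5537, 0.2768, 0.2004]
eef_rot: [0.001, -0.011, 1.0, -0.001]
wrist_force: [-2.5, -5.3, 3.1]
opening: 0.339
```

```bash
python3 -c "
from h import *
step([.5888,.2781,.2004],.0211)"
```

```text
shift [-0.1407  0.0021  0.0003] turn 0.0 deg 0.0
```

>>> drive_tool(
  increments=[
    [[-0.03,0.001,0],0],
    [[-0.06,0.001,0],0],
    [[-0.09,0.001,0],0],
    [[-0.11,0.001,0],0],
    [[-0.125,0.001,0],0],
    [[-0.138,0.001,0],0],
    [[-0.146,0.001,0],0],
    [[-0.146,0.001,0],0],
  ],
)

```text
time_s: 26.45
eef_pos: [0.5892, 0.2786, 0.2004]
eef_rot: [-0.0, -0.011, 1.0, -0.0]
wrist_force: [-5.7, -2.7, 7.5]
opening: 0.34
```

>>> drive_tool(
  increments=[
    [[-0.002,0,0],0],
    [[-0.004,0,0],0],
    [[-0.006,0,0],0],
    [[-0.006,0,0],0],
    [[-0.006,0,0],0],
    [[-0.006,0,0],0],
    [[-0.006,0,0],0],
    [[-0.006,0,0],0],
  ],
)

```text
time_s: 27.45
eef_pos: [0.5898, 0.2787, 0.2005]
eef_rot: [-0.002, -0.011, 1.0, -0.0]
wrist_force: [-11.8, -2.9, 12.2]
opening: 0.343
```

It's against the stop. I'll ease off, release and rise.

>>> drive_tool(
  increments=[
    [[0.006,0,-0.001],0],
    [[0.006,0,-0.001],0],
    [[0.006,0,-0.001],0],
    [[0.006,0,-0.001],0],
    [[0.006,0,-0.001],0],
    [[0.006,0,-0.001],0],
    [[0.006,0,-0.001],0],
    [[0.006,0,-0.001],0],
  ],
)

```text
time_s: 28.45
eef_pos: [0.5891, 0.2786, 0.2004]
eef_rot: [-0.0, -0.011, 1.0, -0.0]
wrist_force: [-4.2, -1.4, 5.3]
opening: 0.341
```

>>> drive_tool(
  increments=[
    [[0,0,0],0],
    [[0,0,0],0],
    [[0,0,0],0],
    [[0,0,0],0],
    [[0,0,-0.04],0],
    [[0,0,-0.15],0],
    [[0,0,-0.35],0],
    [[0,0,-0.55],0],
  ],
  claw=0,
)

```text
time_s: 29.45
eef_pos: [0.5889, 0.2786, 0.3394]
eef_rot: [0.0, -0.011, 1.0, 0.0]
wrist_force: [0.6, 0.6, -0.2]
opening: 1.001
```

>>> drive_tool(
  increments=[
    [[0.1,0,-0.1],0],
    [[0.2,0,-0.15],0],
    [[0.3,0,-0.2],0],
    [[0.3,-0.1,-0.2],0],
    [[0.3,-0.2,-0.2],0],
    [[0.3,-0.3,-0.2],0],
    [[0.3,-0.3,-0.2],0],
    [[0.3,-0.3,-0.2],0],
  ],
)

```text
time_s: 30.45
eef_pos: [0.5156, 0.2024, 0.388]
eef_rot: [0.0, -0.011, 1.0, 0.0]
wrist_force: [0.4, -0.7, -1.3]
opening: 1.001
```

Run:
```python
from h import *
c=get_calibration('wrist');im=camera('wrist');s=get_obs();print(s['eef_pos'],s['wrist_force'],s['time_s'])
a=rect(im,c,.535,.185,.32,.22,.014,2400)
cv2.imwrite('pics/w8.png',np.clip(a*1.4,0,255).astype(np.uint8))
```

```text
[0.51558443 0.20265928 0.38780532] [ 0.5520054   0.09267242 -0.13750517] 30.5
```

View pics/w8.png

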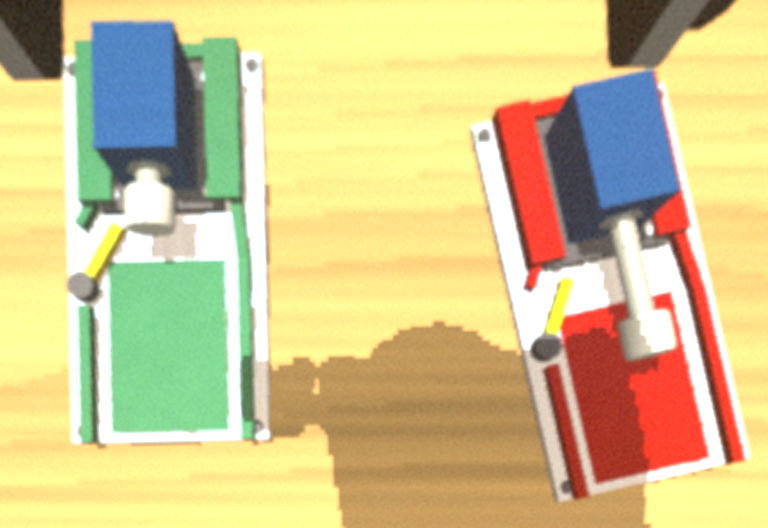

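Both units are in their cells, and both pawls are at the rest angle behind the flanges. The green pawl tip is at (120,230) and the red one at (567,282). The plungers are as they were set, and the gripper is clear.

```bash
python3 -c "
from bench import *
print(hand_in())"
```

```text
the job is handed in; nothing more can be done
None
```

I put the unit with the pulled-out knob in the red lane and the one with the pushed-in knob in the green lane. I slid each one from the mouth to the end stop, released it, and handed the job in at about 30.5 s of the 64 s allowed.

- **Seating:** the stop pushed back with about 12–14 N at each lane's end. The sideways push of about 5 N from the pawl was there during each slide. By the end stop it had dropped to about 2–3 N.
- **Last picture:** both pawls are back at their rest angle behind the flanges, the units are upright, and the plungers are as they were set. The gripper was open and clear of everything.
- **Not checked:** I did not look again at the wheel, the wrench or the can after the moves. The arm's planned paths stayed away from them. None of my checks failed or disagreed.

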